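Board into the housing, finned cover held over its screw holes

TASK

Set the blue circuit board (do not drop it) down onto the standoffs in the grey housing, its green terminal strip at the cable-gland end, and let go of it. Then take the finned aluminium cover by its fins and finish holding it still and level about 15 mm above the housing rim, its terminal opening above the terminal strip and all four holes lined up over the threaded holes, so that a workmate can start the screws; do not let the cover touch the housing, because the seal must not be smeared, and do not let go. Leave the screw tray, screwdriver and tape where they are.

Things in the scene. Friction and masses are not known exactly. Their poses are not given: they have to be found in the camera images.
- housing: fixed dark grey open-topped cast housing, 116 (its x) x 150 mm (its y), in an orange nest plate 150 x 184 x 12 mm. Origin: under its centre, at bench height; y towards the end wall with two black cable glands, z up. Rim face 52 mm above the bench, a thin black seal line on it; walls 6 mm; an 18 x 18 mm boss with a threaded hole in each corner. Stands yawed up to 0.3 rad either way
- board: loose blue circuit board, 0.13 to 0.23 kg, 98 (x) x 132 (y) x 2.4 mm, corners notched to clear the bosses. Origin: centre of its underside; y towards the green terminal strip. Starts flat on the bench beside the housing, its y within 0.9 rad of the housing's. Lift it by the transformer, fingers closing along x, tips about 10 mm above the underside: that strip is free of other parts
- terminals (a point): middle of the top of the board's green terminal strip (56 x 13 mm), 56 mm from the board's centre towards +y and 14 mm above its underside
- transformer (a point): middle of the top of the yellow and black transformer at the board's centre, 26 (x) x 34 (y) x 26 mm high, top 28 mm above the board's underside. With the board seated, 39 mm lie between its sides and the long walls: open the fingers only to 35 to 55 mm when letting go inside
- seat (a point): where the board's origin comes to lie: on the housing's axis, 22 mm above the bench, level with the tops of the four brass standoffs (at x +-30, y +-45 mm of the housing). The seated board has about 3 mm play all round to walls and bosses
- cover: loose aluminium plate, 0.3 to 0.6 kg, 116 (x) x 150 (y) x 6 mm, with a central block of cooling fins 46 (x) x 88 mm (y), top 34 mm above the underside. Origin: centre of the underside; y towards the terminal opening (60 x 16 mm, middle at y +58). 10 mm hole in each corner. Starts flat on the bench, y within 0.9 rad of the housing's. Grip across the fins, along x
- screw_tray: loose black tray, 70 x 90 x 22 mm, with four screws in it; origin centre of the underside; leave alone
- driver: loose screwdriver with red handle, 190 mm long, lying along its x; leave alone
- tape: loose roll of amber tape, 72 mm across, 19 mm high; origin centre of the underside; leave alone
- thread_a (a point): mouth of the 6 mm threaded hole at the +x +y corner of the housing, on the rim face (+49, +66 mm from the housing's axis)
- hole_a (a point): centre of the 10 mm hole at the +x +y corner of the cover, on its underside (+49, +66 mm from the cover's axis); belongs over thread_a
- thread_b (a point): mouth of the 6 mm threaded hole at the +x -y corner of the housing, on the rim face (+49, -66 mm from the housing's axis)
- hole_b (a point): centre of the 10 mm hole at the +x -y corner of the cover, on its underside (+49, -66 mm from the cover's axis); belongs over thread_b
- thread_c (a point): mouth of the 6 mm threaded hole at the -x -y corner of the housing, on the rim face (-49, -66 mm from the housing's axis)
- hole_c (a point): centre of the 10 mm hole at the -x -y corner of the cover, on its underside (-49, -66 mm from the cover's axis); belongs over thread_c
- thread_d (a point): mouth of the 6 mm threaded hole at the -x +y corner of the housing, on the rim face (-49, +66 mm from the housing's axis)
- hole_d (a point): centre of the 10 mm hole at the -x +y corner of the cover, on its underside (-49, +66 mm from the cover's axis); belongs over thread_d
Things that resemble listed ones, but are neither listed nor needed, are in the scene too. What is meant by the board is not pink, and is the larger of those in its own colour.

How it is judged (in metres and radians):
On the way:
1. the board lies flat on the standoffs in the housing, terminal strip at the gland end, let go (horizontal distance between board and housing below 0.006 m and x of terminals in the frame of housing between -0.007 and 0.007 m and y of terminals in the frame of housing above 0.045 m and z of board in the frame of housing between 0.0195 and 0.0245 m and angle between board's own z axis and vertical below 0.035 rad and linear speed of board below 0.02 m/s and contact force between the fingers and board below 0.1 N), for 0.3 s.
At the end, for the whole second after the job is handed in: board flat on the standoffs, strip at the gland end, let go; cover gripped, still, level within 3.4 degrees, 6 to 25 mm above the rim, touching neither housing nor board, each hole within 3.5 mm horizontally of its thread; tray, driver and tape within 20 mm of their start (all of step 1 and horizontal distance between hole_a and thread_a below 0.0035 m and horizontal distance between hole_b and thread_b below 0.0035 m and horizontal distance between hole_c and thread_c below 0.0035 m and horizontal distance between hole_d and thread_d below 0.0035 m and z of cover in the frame of housing between 0.058 and 0.077 m and angle between cover's own z axis and vertical below 0.06 rad and linear speed of cover below 0.02 m/s and angular speed of cover below 0.1 rad/s and contact force between the fingers and cover above 2 N and contact force between cover and housing below 0.2 N and contact force between cover and board below 0.2 N and distance of each of screw_tray, driver, tape from where it was at the start of the episode below 0.02 m); the arm keeps its last pose, push and grip.
It fails at once if the cover touches the housing or its nest (contact force between cover and housing above 1 N).
It fails at once if the board is dropped (falls unheld by more than about 1 cm) (linear speed of board above 0.45 m/s and contact force between the fingers and board below 0.1 N).
It fails at once if the screw tray, screwdriver or tape is disturbed (distance of any of screw_tray, driver, tape from where it was at the start of the episode above 0.02 m).
It also fails if it takes over 64 s, if anything falls off the work surface, if the arm or the gripper's body presses on something with over 40 N, if the wrist force passes 120 N, or if a joint passes its speed limit or range.

ROBOT

A 6-joint arm with a two-finger parallel gripper is mounted at the origin on the work surface. World frame = base frame: x ahead of the robot, y to its left, z up, the work surface at z = 0. Lengths are in mm, angles in rad, forces in N, time in s.
With the tool pointing down it reaches from about 350 to 975 mm from the base axis. Payload 7.1 kg.
Tool frame: the origin (TCP) lies midway between the tips of the shut fingers; the grasp point (between the pads) lies 19 mm behind it; z points along the fingers, y is the line along which they close (so a half turn about z gives the same grasp; the last joint's range is limited). The gripper opens to 88 mm and grips with 3 to 60 N. Pads are 20 mm wide; open, the fingers measure 115 mm over their backs; the gripper's body (75 mm by 178 mm) begins 61 mm behind the grasp point.
Start: joints at [1.159, 0.423, 1.63, -0, 1.089, -0.019], TCP at [239.203, 577.396, 222.675] pointing down, gripper open.
Joint ranges: [-3, 3], [-0.9, 2.11], [0.09, 2.58], [-1.31, 4.45], [0.11, 2.69], [-2.54, 2.54]. Speed limits (rad/s): [2.39, 2.39, 3.01, 3.14, 3.14, 3.14].

INTERFACE

Orientations are given as a rotation vector (axis times angle).
In Python, from workcell import ctrl gives the robot as it stands. The module is installed in compiled form; this text tells all that it offers.
- The arm moves only by the tool servo_tool, never from a script. Its argument "increments" is a list of rows, each a list of 7 numbers: the shift along the world's x, y, z in cm, then the turn, a rotation vector about the world's x, y, z in degrees, then the opening, from -1 (shut) to 1 (fully open). A call has 1 to 20 rows; each row is the pose to reach, as a shift and turn from the pose commanded when the call began; what a row does not reach only later rows make up. A row lasts 1/12 s, in which the tool goes at most 41.7 mm and 7.16 degrees, less where a joint would pass 70% of its speed; a pose out of reach is approached as far as the arm can. A call with a gripper value outside its range is refused whole. The fingers move at their own pace and stop on an object; the grip force is fixed at half the most. Time passes only in rows, so rows that repeat a pose let the fingers close. It gives the time, the measured TCP pose, the force, the opening and the grip force at its end, in the units of the state.
- ctrl.get_obs(): the state, without advancing time (a new reading comes with each control period).
- ctrl.get_image(name): name is "scene" or "side" or "wrist"; returns a dict with "image" (384x512x3 uint8, red, green, blue), "fx", "fy", "cx", "cy" (pixels), "extrinsics" (4x4, takes a point from camera to world coordinates); the wrist camera has in their place "tool_from_camera" (4x4, takes a point from camera to tool coordinates, whose origin is the TCP and whose axes are the flange's). Camera axes: x right, y up, looking along -z (the intrinsics and any distortion apply to the point x, -y, -z); pixel columns grow to the right and rows downward; lengths in mm; the calibration is good to about 2 mm. A picture is of the moment at which its call begins: read the wrist's pose just before it. There is no depth.
- ctrl.close_job(): hands the job in; it is judged then, once.
The state is a dict: "t": time; "qpos": joint angles; "qvel": joint speeds; "joint_torque": joint torques, N m; "ee_pos": TCP position; "orientation": TCP orientation; "ft_force": force on the tool from outside, world axes, zero at the start; "moment": the same for the moment, N m; "width": finger opening in mm; "grasp_force": force on a finger pad.
Only numpy, scipy, OpenCV 4.12 (cv2) and the standard library are available. Lean on these libraries where they do the work, as an engineer would, in place of code of your own. Each camera call takes 0.05 s, during which the arm holds its last target. There are 200 camera calls.

## Working session

There is one attempt and no reset: what is moved stays moved. The work goes in short steps, Python scripts to look and compute and a tool call to move; the robot and the scene stay as the last step left them, time stands still between calls to the robot, and variables do not carry over. Pictures are saved under pics/ and viewed, at most 10 in all, crops included, and the job is handed in when it is done.

Besides the shell and the picture viewer there is one more tool, called after "Call:" as name(argument=value, ...), one argument or row to a line, values as JSON. servo_tool: Moves the arm, as the interface text tells. Its arguments: {"type":"object","properties":{"increments":{"type":"array","items":{"type":"array","items":{"type":"number"}}}},"required":["increments"]}

```bash
mkdir -p pics
cat > h.py <<'E'
import numpy as np, cv2
from workcell import ctrl
from scipy.spatial.transform import Rotation as R
def snap(name,f=None):
    o=ctrl.get_obs(); d=ctrl.get_image(name)
    if name=="wrist":
        T=np.eye(4);T[:3,:3]=R.from_rotvec(o["orientation"]).as_matrix();T[:3,3]=o["ee_pos"]
        d["extrinsics"]=T@np.array(d["tool_from_camera"])
    if f: cv2.imwrite(f,d["image"][:,:,::-1])
    return d
def ray(d,px,z):
    px=np.atleast_2d(np.array(px,float)); E=np.array(d["extrinsics"])
    k=np.array([[d["fx"],0,d["cx"]],[0,d["fy"],d["cy"]],[0,0,1.]])
    dc=d.get("distortion",None)
    n=cv2.undistortPoints(px[:,None],k,None if dc is None else np.array(dc))[:,0]
    v=np.c_[n[:,0],-n[:,1],-np.ones(len(n))]@E[:3,:3].T; o=E[:3,3]
    return o+v*((z-o[2])/v[:,2])[:,None]
def proj(d,P):
    E=np.linalg.inv(np.array(d["extrinsics"])); p=np.atleast_2d(P)@E[:3,:3].T+E[:3,3]
    return np.c_[d["cx"]+d["fx"]*p[:,0]/-p[:,2], d["cy"]-d["fy"]*p[:,1]/-p[:,2]]
E
python3 - <<'E'
from h import *
ims=[]
for n in("scene","side"):
    d=snap(n,f"pics/{n}0.png"); ims.append(d["image"]); print(n,[k for k in d],d["fx"],d["cx"],np.round(d["extrinsics"],3).tolist())
w=snap("wrist","pics/wrist0.png");print(w.keys(),w["fx"],np.round(w["tool_from_camera"],3).tolist())
o=ctrl.get_obs();print(o)
E
```

```text
scene ['image', 'fx', 'fy', 'cx', 'cy', 'extrinsics'] 369.7619368893381 253.86944398623675 [[-0.782, -0.344, 0.52, 1068.204], [0.623, -0.425, 0.656, 680.741], [-0.005, 0.837, 0.547, 615.786], [0.0, 0.0, 0.0, 1.0]]
side ['image', 'fx', 'fy', 'cx', 'cy', 'extrinsics'] 389.74635034207427 248.7907058291173 [[0.985, 0.083, -0.151, 333.491], [-0.171, 0.543, -0.822, -1084.318], [0.014, 0.836, 0.549, 798.458], [0.0, 0.0, 0.0, 1.0]]
dict_keys(['image', 'fx', 'fy', 'cx', 'cy', 'tool_from_camera', 'extrinsics']) 312.1483965268382 [[-0.001, 0.96, 0.28, 77.74], [1.0, 0.002, -0.0, -0.282], [-0.001, 0.28, -0.96, -160.745], [0.0, 0.0, 0.0, 1.0]]
{'t': 0.15, 'qpos': array([ 1.15901142e+00,  4.23699168e-01,  1.63047081e+00, -1.04452655e-05,
        1.08860642e+00, -1.90003287e-02]), 'qvel': array([-0.00129912, -0.00272868, -0.00294567, -0.00204603, -0.00029788,
       -0.00026167]), 'joint_torque': array([ 2.12962605e-04, -5.44980919e+01, -2.73918521e+01,  6.43248064e-02,
        2.03734764e-02, -8.73872546e-05]), 'ee_pos': array([239.0388409 , 577.03113705, 222.07627243]), 'orientation': array([-6.12970860e-01, -3.08096332e+00,  1.81942289e-03]), 'ft_force': array([ 1.25547039,  0.03010909, -0.73857751]), 'moment': array([ 0.05327803,  0.01470194, -0.02974924]), 'grasp_force': 0.0, 'width': 87.89969134455522}
```

View pics/scene0.png

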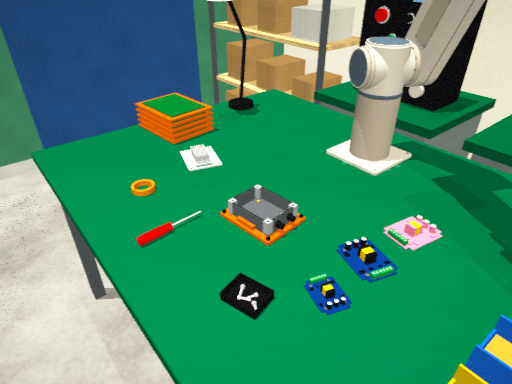

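View pics/side0.png

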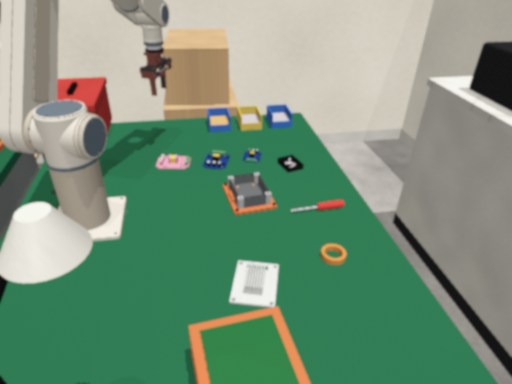

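The scene view shows the housing at about (263,212) with its glands towards (300,215). The large blue board is at (368,258) with its green strip at (382,271), and the cover is at (200,157). The side view agrees: housing (250,193), board (216,160), cover (255,283).

Run:
```python
from h import *
S=snap("scene");D=snap("side")
for n,p,z in(("housing",(263,211),30),("gland",(289,220),35),("board",(368,259),2),("term",(383,272),12),("trafo",(368,254),26),("cover",(200,158),5),("driver",(170,228),15),("tape",(143,187),10),("tray",(247,295),15),("pink",(413,232),2),("sboard",(328,294),2)): print(n,ray(S,p,z)[0].round())
print("side")
for n,p,z in(("housing",(249,193),30),("board",(216,160),2),("cover",(255,284),5),("driver",(318,207),15),("tape",(334,254),10),("tray",(290,163),15)): print(n,ray(D,p,z)[0].round())
im=cv2.resize(S["image"][150:320,110:450],None,fx=2.3,fy=2.3,interpolation=3)[:,:,::-1]
cv2.imwrite("pics/crop.png",im)
w=cv2.imread("pics/wrist0.png")
```

```text
housing [546.  61.  30.]
gland [524. 139.  35.]
board [451. 339.   2.]
term [470. 391.  12.]
trafo [462. 342.  26.]
cover [ 493. -352.    5.]
driver [769. -49.  15.]
tape [ 736. -290.   10.]
tray [750. 255.  15.]
pink [277. 349.   2.]
sboard [607. 352.   2.]
side
housing [540.  35.  30.]
board [453. 339.   2.]
cover [ 487. -363.    5.]
driver [763. -63.  15.]
tape [ 737. -290.   10.]
tray [746. 246.  15.]
```

View pics/crop.png

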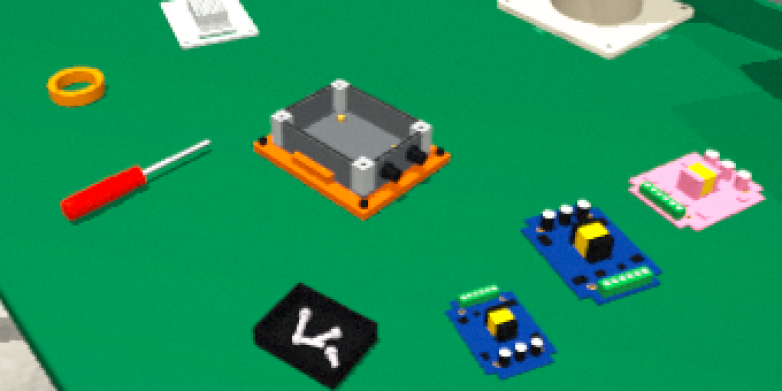

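The crop shows the housing's gland end towards the robot's left, with the glands at crop (390–415,160). The large blue board's strip is on its near right side at crop (625,282). The rough poses agree across both views, so I'm moving over the housing for a close look.

Call:
servo_tool(
  increments=[
    [30.4,-52.9,-5,0,0,-56,1],
    [30.4,-52.9,-5,0,0,-56,1],
    [30.4,-52.9,-5,0,0,-56,1],
    [30.4,-52.9,-5,0,0,-56,1],
    [30.4,-52.9,-5,0,0,-56,1],
    [30.4,-52.9,-5,0,0,-56,1],
    [30.4,-52.9,-5,0,0,-56,1],
    [30.4,-52.9,-5,0,0,-56,1],
    [30.4,-52.9,-5,0,0,-56,1],
    [30.4,-52.9,-5,0,0,-56,1],
    [30.4,-52.9,-5,0,0,-56,1],
    [30.4,-52.9,-5,0,0,-56,1],
    [30.4,-52.9,-5,0,0,-56,1],
    [30.4,-52.9,-5,0,0,-56,1],
    [30.4,-52.9,-5,0,0,-56,1],
    [30.4,-52.9,-5,0,0,-56,1],
    [30.4,-52.9,-5,0,0,-56,1],
    [30.4,-52.9,-5,0,0,-56,1],
    [30.4,-52.9,-5,0,0,-56,1],
    [30.4,-52.9,-5,0,0,-56,1],
  ],
)

```text
t: 1.92
ee_pos: [542.6, 49.6, 172.8]
orientation: [-1.986, -2.434, 0.0]
ft_force: [0.5, -0.2, -0.3]
width: 87.7
grasp_force: 0.0
```

Run:
```python
from h import *
import pickle
d=snap("wrist","pics/w_h.png"); pickle.dump(d,open("w_h.pkl","wb"))
o=ctrl.get_obs();print(o["ee_pos"],o["orientation"],o["qpos"].round(2))
```

```text
[542.73035905  49.56568706 172.86648134] [-1.98562081e+00 -2.43447378e+00 -1.42365798e-04] [ 0.07  0.37  1.85  0.    0.92 -0.13]
```

View pics/w_h.png

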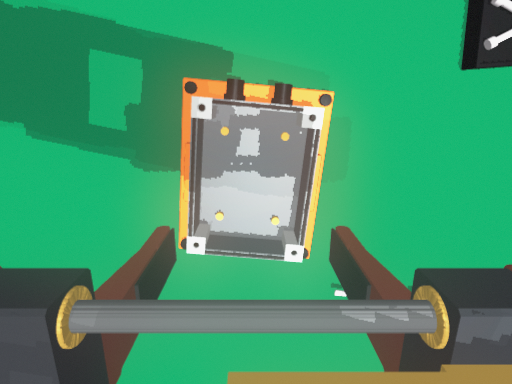

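The wrist view shows the housing with its glands at the top (235,88) and (284,92). The threaded holes are near (202,107), (312,117), (196,245) and (293,253), and the brass standoffs near (225,131), (285,136), (220,216) and (275,221). I'll refine these next.

```bash
cat >> h.py <<'E'
def darkspot(g,p,r=5):
    x,y=int(p[0]),int(p[1]); w=g[y-r:y+r+1,x-r:x+r+1].astype(float)
    wt=np.clip(np.percentile(w,75)-25-w,0,None); yy,xx=np.mgrid[-r:r+1,-r:r+1]
    return np.array([x+(wt*xx).sum()/wt.sum(),y+(wt*yy).sum()/wt.sum()])
def fit2d(M,P):
    M=np.array(M,float);P=np.array(P)[:,:2]; mc,pc=M.mean(0),P.mean(0)
    a=M-mc;b=P-pc; th=np.arctan2((a[:,0]*b[:,1]-a[:,1]*b[:,0]).sum(),(a*b).sum())
    Rm=np.array([[np.cos(th),-np.sin(th)],[np.sin(th),np.cos(th)]]); t=pc-Rm@mc
    return t,th,P-(M@Rm.T+t)
E
python3 - <<'E'
from h import *
import pickle
d=pickle.load(open("w_h.pkl","rb")); g=cv2.cvtColor(d["image"],cv2.COLOR_RGB2GRAY)
px=[darkspot(g,p) for p in((312,117),(293,253),(196,245),(202,107))]
print(np.round(px,1))
t,th,r=fit2d([(49,66),(49,-66),(-49,-66),(-49,66)],ray(d,px,52)); print("threads",t,th,r.round(1))
hsv=cv2.cvtColor(d["image"],cv2.COLOR_RGB2HSV)
m=cv2.inRange(hsv,(15,120,110),(32,255,255)); m[:, :205]=0; m[:,300:]=0; m[:110]=0;m[235:]=0
n,_,st,c=cv2.connectedComponentsWithStats(m)
q=[c[i] for i in range(1,n) if st[i,4]>10]; print(np.round(q,1))
q=[min(q,key=lambda z:np.hypot(*(z-p))) for p in((285,136),(275,221),(220,216),(225,131))]
print("standoffs",*fit2d([(30,45),(30,-45),(-30,-45),(-30,45)],ray(d,q,22)))
E
```

```text
[[311.9 117.5]
 [293.6 252.4]
 [195.8 244.5]
 [201.3 107.1]]
threads [539.08355448  53.4350718 ] 0.11363341793916629 [[-0.5 -0.8]
 [-0.5  0.5]
 [ 0.4  0.7]
 [ 0.5 -0.4]]
[[224.5 130.5]
 [284.6 136. ]]
standoffs [534.15053219  97.80536503] 0.11139412494453171 [[  4.69235589 -44.75577181]
 [ -5.31239445  44.68641605]
 [ -4.69235589  44.75577181]
 [  5.31239445 -44.68641605]]
```

Call:
servo_tool(
  increments=[
    [-9,27,-2,0,0,-28,1],
    [-9,27,-2,0,0,-28,1],
    [-9,27,-2,0,0,-28,1],
    [-9,27,-2,0,0,-28,1],
    [-9,27,-2,0,0,-28,1],
    [-9,27,-2,0,0,-28,1],
    [-9,27,-2,0,0,-28,1],
    [-9,27,-2,0,0,-28,1],
    [-9,27,-2,0,0,-28,1],
    [-9,27,-2,0,0,-28,1],
    [-9,27,-2,0,0,-28,1],
    [-9,27,-2,0,0,-28,1],
  ],
)

```text
t: 2.97
ee_pos: [453.6, 317.1, 152.8]
orientation: [2.519, 1.878, -0.0]
ft_force: [-0.2, 0.1, 0.1]
width: 88.0
grasp_force: 0.0
```

Run:
```python
from h import *
import pickle
d=snap("wrist","pics/w_b.png"); pickle.dump(d,open("w_b.pkl","wb"))
o=ctrl.get_obs();print(o["ee_pos"],o["orientation"],o["qpos"].round(2))
```

```text
[453.72290812 317.08007455 152.81866591] [ 2.51888660e+00  1.87719514e+00 -8.68987786e-05] [ 0.59  0.41  1.84 -0.    0.89  0.88]
```

View pics/w_b.png

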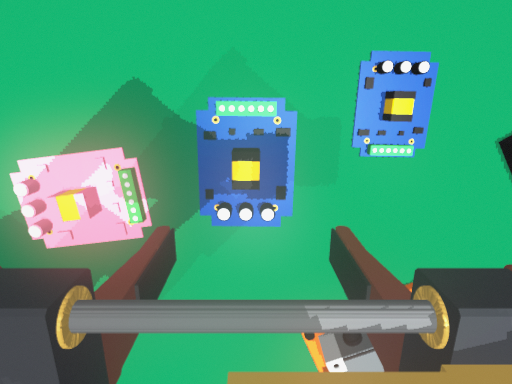

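The wrist view shows the large blue board centred near (247,165), strip at the top (247,108) and transformer at (246,170). The housing is measured at (539.1,53.4) with yaw 0.114 and residuals under 1 mm, and the far standoff pair agrees. The near standoffs weren't found by the mask.

Run:
```python
from h import *
import pickle
d=pickle.load(open("w_b.pkl","rb")); hsv=cv2.cvtColor(d["image"],cv2.COLOR_RGB2HSV)
def big(m,c0):
    cs,_=cv2.findContours(m,0,1); cs=[c for c in cs if cv2.contourArea(c)>100]
    return min(cs,key=lambda c:np.hypot(*(c[:,0].mean(0)-c0)))
def rect(c,z):
    P=ray(d,c[:,0],z)[:,:2].astype(np.float32); r=cv2.minAreaRect(P); return r
m=cv2.inRange(hsv,(105,100,40),(130,255,255)); m=cv2.morphologyEx(m,3,np.ones((5,5)))
c=big(m,(247,165)); print("board",rect(c,2.4))
m=cv2.inRange(hsv,(20,120,120),(34,255,255)); c=big(m,(246,170)); print("yellow z28",rect(c,28),cv2.boundingRect(c))
m=cv2.inRange(hsv,(68,40,90),(85,180,255));m[:,:205]=0;m[:,290:]=0;m[:95]=0;m[120:]=0
print([ (x,cv2.mean(hsv[105:108,x:x+3])[:3]) for x in (216,222)], cv2.mean(hsv[50:60,240:250])[:3])
g=cv2.cvtColor(d["image"],cv2.COLOR_RGB2GRAY)
for x in (225,246,267): print(x,g[180:195,x],g[145:162,x])
for y in (164,172):print(g[y,225:268])
# gold mounting hole pads (30,45)
q=[darkspot(g,p,4) for p in((277,120),(216,120))]; print(np.round(q,1),ray(d,[(277,120),(275,208),(217,208),(216,120)],2.4).round(1).tolist())
```

```text
board ((451.0872802734375, 335.26361083984375), (130.07049560546875, 96.82843017578125), 72.99933624267578)
yellow z28 ((451.1387023925781, 334.9962158203125), (18.045032501220703, 25.325319290161133), 73.32781982421875) (232, 161, 28, 20)
[(216, (74.66666666666666, 138.0, 239.88888888888889)), (222, (40.33333333333333, 24.777777777777775, 246.77777777777777))] (77.03, 220.3, 184.14000000000001)
225 [108 107 107 107 107 107 108 106 100 101 100  97  98 110 128] [97 98 98 97 97 98 97 98 98 97 97 97 98 99 98 97 98]
246 [224  97  99  98  99  98  98  98  98 101 105 105 106 114 130] [100 101  94  76  75  72  77  77  79  79  80  80  80  79  84  98 221]
267 [101 104 102 102 103 102 102 101 101 102 103 104 101 102 103] [ 99  99  99  98  98  99 100  99 100  99 100  98 100  98 100 100 100]
[ 99  99  99 100  99  99 130 202 221 222 222 222 222 226 229 228 228 228
 228 228 228 229 229 229 229 229 228 226 222 222 222 222 222 221 206 102
 100 101 100 102 100 100 100]
[ 97  98 100 100  99 100 129 199 221 222 222 223 226 227 228 228 228 228
 228 228 228 228 228 228 229 228 228 227 222 222 222 222 221 219 201 102
 101 103 102 101 102 100 102]
[[277.3 120.3]
 [216.7 120.8]] [[493.1, 369.1, 2.4], [467.1, 282.7, 2.4], [408.7, 300.2, 2.4], [436.3, 386.0, 2.4]]
```

The board is at (451.1,335.2), y axis at 73.0°. Its measured size of 130x97 matches 132x98, and the transformer is centred on it. I'll align above it first.

Call:
servo_tool(
  increments=[
    [-0.26,1.8,-4,0,0,-0.4,0.4],
    [-0.26,1.8,-8,0,0,-0.4,0.4],
    [-0.26,1.8,-10,0,0,-0.4,0.4],
    [-0.26,1.8,-10,0,0,-0.4,0.4],
    [-0.26,1.8,-10,0,0,-0.4,0.4],
    [-0.26,1.8,-10,0,0,-0.4,0.4],
    [-0.26,1.8,-10,0,0,-0.4,0.4],
    [-0.26,1.8,-10,0,0,-0.4,0.4],
  ],
)

```text
t: 3.68
ee_pos: [451.8, 336.9, 54.5]
orientation: [2.524, 1.87, 0.005]
ft_force: [0.2, 0.2, -0.1]
width: 61.5
grasp_force: 0.0
```

Run:
```python
from h import *
o=ctrl.get_obs();print(o["ee_pos"],o["orientation"],o["width"])
d=snap("wrist","pics/w_b2.png"); hsv=cv2.cvtColor(d["image"],cv2.COLOR_RGB2HSV)
print(ctrl.get_obs()["ee_pos"])
m=cv2.inRange(hsv,(20,120,120),(34,255,255)); cs,_=cv2.findContours(m,0,1)
for c in cs:
    if cv2.contourArea(c)>200: print(cv2.boundingRect(c),cv2.minAreaRect(ray(d,c[:,0],28)[:,:2].astype(np.float32)))
```

```text
[451.83325931 336.88813767  54.52737537] [2.5242553  1.87010945 0.00508587] 61.54545700579611
[451.59824763 336.83413265  54.298889  ]
(166, 365, 346, 19) ((478.8393859863281, 204.98121643066406), (16.855077743530273, 261.4305419921875), 72.8479995727539)
(366, 286, 26, 63) ((516.814697265625, 244.9071044921875), (53.570011138916016, 15.471817016601562), 85.30067443847656)
(113, 286, 27, 63) ((344.7467956542969, 297.95318603515625), (53.400474548339844, 15.888582229614258), 60.53080368041992)
(0, 249, 28, 48) ((286.1749267578125, 355.4565734863281), (39.911590576171875, 15.31754207611084), 50.38935852050781)
(234, 217, 40, 27) ((451.0157775878906, 334.99212646484375), (18.086755752563477, 25.32899284362793), 72.93968963623047)
(449, 125, 51, 24) ((593.361083984375, 353.73291015625), (13.36169147491455, 28.833812713623047), 71.51375579833984)
```

Call:
servo_tool(
  increments=[
    [0,-0.15,-2,0,0,0,0.4],
    [0,-0.15,-4.3,0,0,0,0.4],
    [0,-0.15,-4.3,0,0,0,0.4],
    [0,-0.15,-4.3,0,0,0,0.4],
    [0,-0.15,-4.3,0,0,0,0.4],
    [0,-0.15,-4.3,0,0,0,0.4],
  ],
)

```text
t: 4.23
ee_pos: [451.4, 335.5, 11.0]
orientation: [2.524, 1.871, 0.003]
ft_force: [0.1, -0.1, 0.2]
width: 61.6
grasp_force: 0.0
```

Call:
servo_tool(
  increments=[
    [0,0,0,0,0,0,-0.2],
    [0,0,0,0,0,0,-0.7],
    [0,0,0,0,0,0,-1],
    [0,0,0,0,0,0,-1],
    [0,0,0,0,0,0,-1],
    [0,0,0,0,0,0,-1],
    [0,0,0,0,0,0,-1],
    [0,0,0,0,0,0,-1],
  ],
)

```text
t: 4.9
ee_pos: [450.7, 334.9, 9.8]
orientation: [2.524, 1.871, 0.0]
ft_force: [0.2, 0.1, 1.8]
width: 25.7
grasp_force: 30.0
```

Gripped at 25.7 mm, which matches the transformer. Lifting and carrying to above the housing.

Call:
servo_tool(
  increments=[
    [0,0,1,0,0,0,-1],
    [0,0,3,0,0,0,-1],
    [0,0,6,0,0,0,-1],
    [0,0,9,0,0,0,-1],
    [0.5,-2,10,0,0,3,-1],
    [1.5,-5,10,0,0,7,-1],
    [2.5,-8,10,0,0,11,-1],
    [3.5,-11,10,0,0,15,-1],
    [4.5,-14,10,0,0,18,-1],
    [5.5,-17,10,0,0,21,-1],
    [6.5,-20,10,0,0,23.4,-1],
    [7.5,-23,10,0,0,23.4,-1],
    [8.2,-26,10,0,0,23.4,-1],
    [8.84,-27.5,10,0,0,23.4,-1],
    [8.84,-28.15,10,0,0,23.4,-1],
    [8.84,-28.15,10,0,0,23.4,-1],
    [8.84,-28.15,10,0,0,23.4,-1],
    [8.84,-28.15,10,0,0,23.4,-1],
    [8.84,-28.15,10,0,0,23.4,-1],
  ],
)

```text
t: 6.48
ee_pos: [538.6, 54.6, 109.7]
orientation: [-2.09, -2.345, 0.0]
ft_force: [-0.3, -0.7, -1.5]
width: 26.2
grasp_force: 30.0
```

Run:
```python
from h import *
import pickle
o=ctrl.get_obs();print(o["ee_pos"],o["orientation"],o["width"],o["grasp_force"],o["ft_force"],o["moment"])
d=snap("wrist","pics/w_c.png");pickle.dump(d,open("w_c.pkl","wb"))
S=snap("scene");D=snap("side")
a=cv2.resize(S["image"][130:260,190:340],None,fx=2.6,fy=2.6,interpolation=3)
b=cv2.resize(D["image"][120:250,175:325],None,fx=2.6,fy=2.6,interpolation=3)
w=cv2.resize(d["image"],(368,276))
cv2.imwrite("pics/c.png",np.vstack([np.hstack([a,b])])[:,:,::-1])
```

```text
[538.56463471  54.55068177 109.70837875] [-2.09002209e+00 -2.34507869e+00  2.01666469e-04] 26.20000636696345 29.9997478723526 [-0.31487567 -0.70472006 -1.45444395] [-0.07531533  0.06518691  0.02763608]
```

View pics/w_c.png

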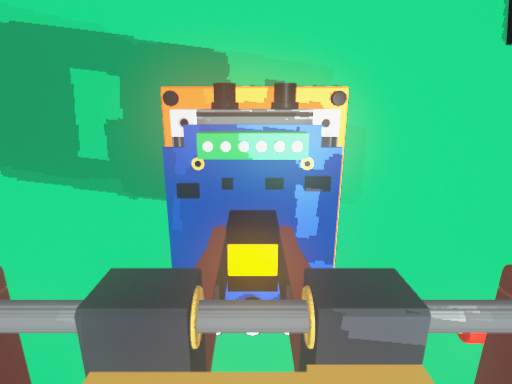

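The board is held level over the housing, strip at (252,146) towards the glands, with threads visible at (184,123) and (326,123). I'll now measure the held board against the threads.

Run:
```python
from h import *
import pickle
d=pickle.load(open("w_c.pkl","rb")); g=cv2.cvtColor(d["image"],cv2.COLOR_RGB2GRAY);hsv=cv2.cvtColor(d["image"],cv2.COLOR_RGB2HSV)
px=[darkspot(g,p,4) for p in((326,123),(184,123))]
T=ray(d,px,52); m=T.mean(0); v=T[0]-T[1]; th=np.arctan2(v[1],v[0])
print(np.round(px,1),"L",np.hypot(v[0],v[1]),"th",th,"center",m[:2]-66*np.array([-np.sin(th),np.cos(th)]))
q=[darkspot(g,p,3) for p in((307,163),(198,163))]
B=ray(d,q,102.3);v=B[0]-B[1];tb=np.arctan2(v[1],v[0]);print("pads",np.round(q,1),B.round(1).tolist(),np.hypot(v[0],v[1]),tb)
m=cv2.inRange(hsv,(15,60,120),(34,255,255)); m[150:] [40:]=0
for p in((307,163),(198,163)):
    w=m[p[1]-8:p[1]+9,p[0]-8:p[0]+9]; yy,xx=np.nonzero(w); print(p[0]-8+(xx.min()+xx.max())/2,p[1]-8+(yy.min()+yy.max())/2)
bl=cv2.inRange(hsv,(105,100,40),(130,255,255))
for y in (175,190,205,220):
    x=np.nonzero(bl[y,140:360])[0]+140; e=ray(d,[(x.min()-.5,y),(x.max()+.5,y)],102.3); mid=e.mean(0); print(y,x.min(),x.max(),np.hypot(*(e[1]-e[0])[:2]),mid.round(1))
```

```text
[[325.3 122.7]
 [183.5 121.9]] L 96.89735120921537 th 0.10793562148575815 center [538.76314676  53.16044414]
pads [[306.9 163.3]
 [197.4 163.4]] [[561.9, 103.1, 102.3], [502.6, 96.3, 102.3]] 59.72436956092585 0.1142233029972517
306.5 164.5
198.0 163.5
175 165 339 96.4543511454898 [532.9  93.2 102.3]
190 166 338 96.67765076861782 [533.9  84.7 102.3]
205 167 337 96.90724680307645 [534.9  76.  102.3]
220 169 335 95.99378321334787 [535.9  66.9 102.3]
```

Call:
servo_tool(
  increments=[
    [0.11,-0.15,-0.5,0,0,0,-1],
    [0.11,-0.15,-1.5,0,0,0,-1],
    [0.11,-0.15,-2.5,0,0,0,-1],
    [0.11,-0.15,-3.0,0,0,0,-1],
    [0.11,-0.15,-3.0,0,0,0,-1],
    [0.11,-0.15,-3.0,0,0,0,-1],
    [0.11,-0.15,-3.0,0,0,0,-1],
    [0.11,-0.15,-3.0,0,0,0,-1],
  ],
)

```text
t: 7.3
ee_pos: [540.4, 51.9, 79.9]
orientation: [2.092, 2.343, 0.001]
ft_force: [0.2, -0.1, -1.8]
width: 25.7
grasp_force: 30.0
```

Run:
```python
from h import *
import pickle
o=ctrl.get_obs();print(o["ee_pos"],o["orientation"],o["ft_force"])
d=snap("wrist","pics/w_d.png");pickle.dump(d,open("w_d.pkl","wb"))
g=cv2.cvtColor(d["image"],cv2.COLOR_RGB2GRAY);hsv=cv2.cvtColor(d["image"],cv2.COLOR_RGB2HSV)
c=o["ee_pos"];th=.114;Rm=np.array([[np.cos(th),-np.sin(th)],[np.sin(th),np.cos(th)]])
H=np.array([538.9,53.3]);pp=proj(d,[np.r_[H+Rm@a,52] for a in((49,66),(-49,66))]);print("pred",pp)
px=[darkspot(g,p,6) for p in pp];T=ray(d,px,52);m=T.mean(0);v=T[0]-T[1];t=np.arctan2(v[1],v[0])
print(np.round(px,1),np.hypot(*v[:2]),t,"H",m[:2]-66*np.array([-np.sin(t),np.cos(t)]))
z=c[2]-9.8+2.4
bp=proj(d,[np.r_[c[:2]+Rm@a,z] for a in((30,45),(-30,45))]);print("predpads",bp)
q=[darkspot(g,p,4) for p in bp];B=ray(d,q,z);v=B[0]-B[1];t=np.arctan2(v[1],v[0]);print(np.round(q,1),np.hypot(*v[:2]),t,"B",B.mean(0)[:2]-45*np.array([-np.sin(t),np.cos(t)]))
```

```text
[540.35493092  51.86489203  79.9009462 ] [2.09196393e+00 2.34333737e+00 5.03478882e-04] [ 0.15068423 -0.05069935 -1.79636278]
pred [[334.88703383 119.81759069]
 [168.41778256 120.19265897]]
[[334.2 120.7]
 [170.  120.8]] 96.71251780854202 0.11226077836850419 H [539.11434975  52.90783794]
predpads [[309.04466176 164.27524935]
 [199.12057498 164.5282938 ]]
[[307.4 163.6]
 [197.7 163.5]] 59.83564222590162 0.11095153667886852 B [539.33325885  52.22051846]
```

View pics/w_d.png

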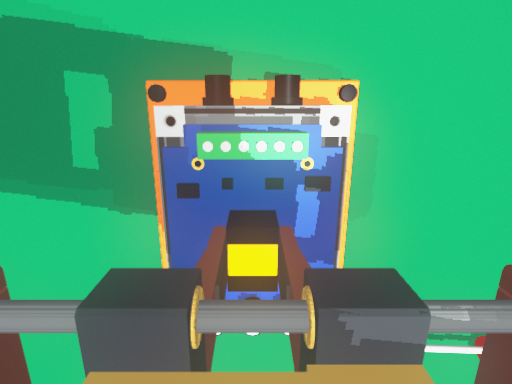

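The board is about to enter between the walls: strip at (252,146), threads at (170,121) and (334,121). Its offset from the housing is only about (−0.2,+0.7) mm. Continuing down.

Call:
servo_tool(
  increments=[
    [-0.02,0.07,-1,0,0,0,-1],
    [-0.02,0.07,-2,0,0,0,-1],
    [-0.02,0.07,-3,0,0,0,-1],
    [-0.02,0.07,-4,0,0,0,-1],
    [-0.02,0.07,-4.4,0,0,0,-1],
    [-0.02,0.07,-4.6,0,0,0,-1],
    [-0.02,0.07,-4.6,0,0,0,-1],
    [-0.02,0.07,-4.6,0,0,0,-1],
    [-0.02,0.07,-4.6,0,0,0,-1],
  ],
)

```text
t: 8.1
ee_pos: [540.3, 52.6, 34.0]
orientation: [2.092, 2.343, 0.001]
ft_force: [0.3, -0.0, -1.2]
width: 25.8
grasp_force: 30.0
```

Call:
servo_tool(
  increments=[
    [0,0,-0.1,0,0,0,-1],
    [0,0,-0.15,0,0,0,-1],
    [0,0,-0.2,0,0,0,-1],
    [0,0,-0.2,0,0,0,-1],
    [0,0,-0.2,0,0,0,-1],
  ],
)

```text
t: 8.52
ee_pos: [540.0, 52.6, 31.8]
orientation: [2.092, 2.344, 0.0]
ft_force: [0.1, 0.4, -1.4]
width: 25.9
grasp_force: 30.0
```

Call:
servo_tool(
  increments=[
    [0,0,-0.05,0,0,0,-1],
    [0,0,-0.08,0,0,0,-1],
    [0,0,-0.08,0,0,0,-1],
    [0,0,-0.08,0,0,0,-1],
  ],
)

```text
t: 8.85
ee_pos: [540.0, 52.6, 31.7]
orientation: [2.092, 2.344, 0.0]
ft_force: [-3.4, -0.7, 8.2]
width: 25.9
grasp_force: 30.0
```

It's in contact at exactly the seated height. Releasing to about 45 mm.

Call:
servo_tool(
  increments=[
    [0,0,0.05,0,0,0,-0.3],
    [0,0,0.05,0,0,0,0.02],
    [0,0,0.05,0,0,0,0.02],
    [0,0,0.05,0,0,0,0.02],
    [0,0,0.05,0,0,0,0.02],
  ],
)

```text
t: 9.27
ee_pos: [539.9, 52.6, 31.3]
orientation: [-2.092, -2.344, 0.0]
ft_force: [0.2, -0.5, -0.1]
width: 44.4
grasp_force: 0.0
```

Call:
servo_tool(
  increments=[
    [0,0,2,0,0,0,0.02],
    [0,0,5,0,0,0,0.02],
    [0,0,8,0,0,0,0.02],
    [0,0,12,0,0,0,0.02],
    [0,0,14,0,0,0,0.02],
    [0,0,14,0,0,0,0.02],
    [0,0,14,0,0,0,0.02],
    [0,0,14,0,0,0,0.02],
    [0,0,14,0,0,0,0.02],
  ],
)

```text
t: 10.02
ee_pos: [538.8, 52.5, 169.8]
orientation: [-2.091, -2.342, 0.003]
ft_force: [0.5, -0.3, 0.2]
width: 44.5
grasp_force: 0.0
```

Run:
```python
from h import *
import pickle
o=ctrl.get_obs();print(o["ee_pos"],o["orientation"])
d=snap("wrist","pics/w_e.png");pickle.dump(d,open("w_e.pkl","wb"))
g=cv2.cvtColor(d["image"],cv2.COLOR_RGB2GRAY)
th=.1135;Rm=np.array([[np.cos(th),-np.sin(th)],[np.sin(th),np.cos(th)]]);H=np.array([539.1,53.2])
M=[(49,66),(49,-66),(-49,-66),(-49,66)]
pp=proj(d,[np.r_[H+Rm@a,52] for a in M]);px=[darkspot(g,p,5) for p in pp];print(pp.round(1).tolist(),np.round(px,1).tolist());print(fit2d(M,ray(d,px,52)))
hsv=cv2.cvtColor(d["image"],cv2.COLOR_RGB2HSV)
bl=cv2.inRange(hsv,(105,100,40),(130,255,255));bl=cv2.morphologyEx(bl,3,np.ones((5,5)))
c=max(cv2.findContours(bl,0,1)[0],key=cv2.contourArea);print("board",cv2.minAreaRect(ray(d,c[:,0],24.4)[:,:2].astype(np.float32)))
N=[(30,45),(-30,45)];bp=proj(d,[np.r_[H+Rm@a,24.4] for a in N]);q=[darkspot(g,p,4) for p in bp];print(bp,q,fit2d(N,ray(d,q,24.4)))
```

```text
[538.75866542  52.50666268 169.78766213] [-2.0907112  -2.34218949  0.00330759]
[[310.8, 115.8], [304.0, 254.0], [204.4, 254.1], [197.7, 115.9]] [[310.4, 116.2], [nan, nan], [nan, nan], [198.3, 116.2]]
(array([nan, nan]), np.float64(nan), array([[nan, nan],
       [nan, nan],
       [nan, nan],
       [nan, nan]]))
board ((538.8143920898438, 52.628013610839844), (97.19264221191406, 130.76492309570312), 6.426827907562256)
[[285.06117349 137.03727017]
 [223.18948653 137.11807905]] [array([285.72820953, 137.0854444 ]), array([222.56140351, 137.17625459])] (array([539.12993417,  53.15206468]), np.float64(0.11363054719013901), array([[ 0.62534053,  0.07136521],
       [-0.62534053, -0.07136521]]))h.py:24: RuntimeWarning: invalid value encountered in scalar divide
  return np.array([x+(wt*xx).sum()/wt.sum(),y+(wt*yy).sum()/wt.sum()])
```

View pics/w_e.png

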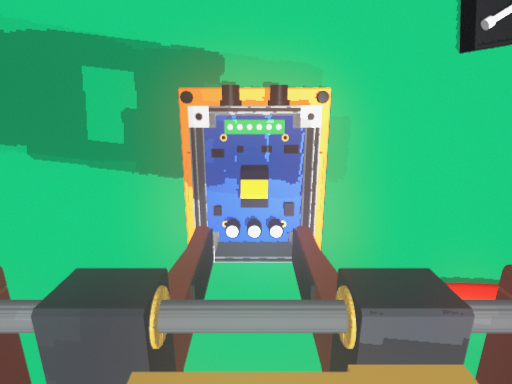

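The board is seated, strip at (254,127) at the gland end, and its centre matches the housing within 1 mm. Next I'm going over the cover.

Call:
servo_tool(
  increments=[
    [-4.9,-42,0,0,0,0,1],
    [-4.9,-42,0,0,0,0,1],
    [-4.9,-42,0,0,0,0,1],
    [-4.9,-42,0,0,0,0,1],
    [-4.9,-42,0,0,0,0,1],
    [-4.9,-42,0,0,0,0,1],
    [-4.9,-42,0,0,0,0,1],
    [-4.9,-42,0,0,0,0,1],
    [-4.9,-42,0,0,0,0,1],
    [-4.9,-42,0,0,0,0,1],
    [-4.9,-42,0,0,0,0,1],
    [-4.9,-42,0,0,0,0,1],
    [-4.9,-42,0,0,0,0,1],
    [-4.9,-42,0,0,0,0,1],
    [-4.9,-42,0,0,0,0,1],
    [-4.9,-42,0,0,0,0,1],
  ],
)

```text
t: 11.4
ee_pos: [491.3, -365.8, 171.3]
orientation: [-2.089, -2.345, -0.0]
ft_force: [-0.5, 0.2, -0.5]
width: 88.2
grasp_force: 0.0
```

Run:
```python
from h import *
import pickle
o=ctrl.get_obs();print(o["ee_pos"],o["orientation"],o["qpos"].round(2))
d=snap("wrist","pics/w_f.png");pickle.dump(d,open("w_f.pkl","wb"))
```

```text
[ 491.25548587 -365.8093399   171.29094903] [-2.08937101e+00 -2.34530693e+00 -1.15759256e-04] [-0.66  0.47  1.7   0.    0.98 -0.77]
```

View pics/w_f.png

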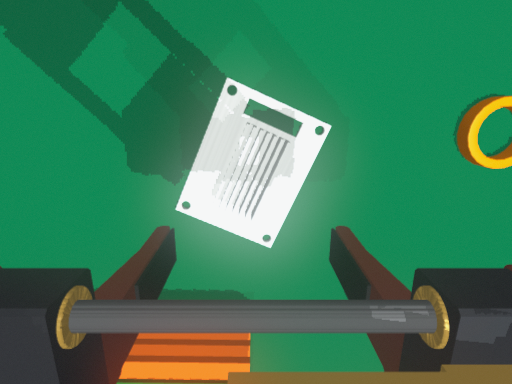

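The wrist view shows the cover with holes at (232,90), (320,130), (267,238) and (186,205), and the terminal opening at the top (272,118).

Run:
```python
from h import *
import pickle
d=pickle.load(open("w_f.pkl","rb")); g=cv2.cvtColor(d["image"],cv2.COLOR_RGB2GRAY);hsv=cv2.cvtColor(d["image"],cv2.COLOR_RGB2HSV)
px=[darkspot(g,p,6) for p in((320,130),(267,238),(186,205),(232,90))];print(np.round(px,1).tolist())
t,th,r=fit2d([(49,66),(49,-66),(-49,-66),(-49,66)],ray(d,px,6));print("holes",t,th,np.degrees(th),r.round(1).tolist())
m=cv2.inRange(hsv,(0,0,90),(180,70,255));m[255:]=0;m=cv2.morphologyEx(m,3,np.ones((9,9)))
c=max(cv2.findContours(m,0,1)[0],key=cv2.contourArea);print("outline",cv2.minAreaRect(ray(d,c[:,0],6)[:,:2].astype(np.float32)))
```

```text
[[319.2, 130.0], [266.5, 238.0], [185.6, 204.9], [231.6, 89.7]]
holes [ 486.81746099 -355.88091872] -0.2999919666592596 -17.188273577404882 [[-0.4, -0.3], [0.0, 0.3], [0.3, 0.4], [0.1, -0.4]]
outline ((486.45166015625, -355.8857421875), (150.48458862304688, 116.27291107177734), 72.75880432128906)
```

The cover is at (486.7,−355.9), yaw −17.2°. The outline measures 150.5x116.3, matching 150x116, and the hole residuals are under 0.5 mm. Aligning above it.

Call:
servo_tool(
  increments=[
    [-0.45,0.99,-3,0,0,-7,0.5],
    [-0.45,0.99,-6,0,0,-14,0.5],
    [-0.45,0.99,-9,0,0,-20,0.5],
    [-0.45,0.99,-11,0,0,-23.8,0.5],
    [-0.45,0.99,-11,0,0,-23.8,0.5],
    [-0.45,0.99,-11,0,0,-23.8,0.5],
    [-0.45,0.99,-11,0,0,-23.8,0.5],
    [-0.45,0.99,-11,0,0,-23.8,0.5],
    [-0.45,0.99,-11,0,0,-23.8,0.5],
    [-0.45,0.99,-11,0,0,-23.8,0.5],
  ],
)

```text
t: 12.28
ee_pos: [487.1, -358.0, 62.7]
orientation: [2.528, 1.862, 0.001]
ft_force: [-0.2, -0.1, 0.1]
width: 65.8
grasp_force: 0.0
```

Run:
```python
from h import *
d=snap("wrist");o=ctrl.get_obs();print(o["ee_pos"],o["orientation"],np.degrees(2*np.arctan2(o["orientation"][1],o["orientation"][0]))%180-90,o["width"])
g=cv2.cvtColor(d["image"],cv2.COLOR_RGB2GRAY)
th=-.3;Rm=np.array([[np.cos(th),-np.sin(th)],[np.sin(th),np.cos(th)]]);H=np.array([486.7,-355.9]);M=[(49,66),(-49,66)]
pp=proj(d,[np.r_[H+Rm@a,6] for a in M]);px=[darkspot(g,p,8) for p in pp];print(pp.round(1).tolist(),np.round(px,1).tolist(),fit2d(M,ray(d,px,6)))
```

```text
[ 486.93897306 -357.93490802   62.50416618] [2.52852750e+00 1.86142500e+00 8.19812435e-04] -17.28126079495466 65.83257787569688
[[324.4, 116.5], [179.6, 116.9]] [[324.2, 116.9], [180.6, 117.1]] (array([ 486.79339337, -356.1398329 ]), np.float64(-0.30144003652942697), array([[-0.39941186,  0.12418305],
       [ 0.39941186, -0.12418305]]))
```

Call:
servo_tool(
  increments=[
    [0,0.17,-2,0,0,0,0.5],
    [0,0.17,-4,0,0,0,0.5],
    [0,0.17,-5,0,0,0,0.5],
    [0,0.17,-5.1,0,0,0,0.5],
    [0,0.17,-5.1,0,0,0,0.5],
    [0,0.17,-5.1,0,0,0,0.5],
    [0,0.17,-5.1,0,0,0,0.5],
  ],
)

```text
t: 12.92
ee_pos: [487.1, -356.3, 11.4]
orientation: [2.529, 1.861, 0.001]
ft_force: [-0.2, -0.9, 0.7]
width: 66.1
grasp_force: 0.0
```

Call:
servo_tool(
  increments=[
    [0,0,0,0,0,0,0.2],
    [0,0,0,0,0,0,0],
    [0,0,0,0,0,0,-0.5],
    [0,0,0,0,0,0,-1],
    [0,0,0,0,0,0,-1],
    [0,0,0,0,0,0,-1],
    [0,0,0,0,0,0,-1],
    [0,0,0,0,0,0,-1],
  ],
)

```text
t: 13.58
ee_pos: [486.9, -356.1, 10.9]
orientation: [2.529, 1.861, 0.0]
ft_force: [0.4, -0.8, 5.7]
width: 46.0
grasp_force: 30.0
```

Gripped at 46 mm. Lifting and carrying it high to above the housing, with a gentle approach.

Call:
servo_tool(
  increments=[
    [0,0,1,0,0,0,-1],
    [0,0,3,0,0,0,-1],
    [0,0,6,0,0,0,-1],
    [0,0,9,0,0,0,-1],
    [0,1,11,0,0,0,-1],
    [0.4,3,12,0,0,2,-1],
    [0.8,6,12,0,0,4,-1],
    [1.2,9,12,0,0,6,-1],
    [1.6,12,12,0,0,8,-1],
    [2,15,12,0,0,10,-1],
    [2.4,18,12,0,0,12,-1],
    [2.8,21,12,0,0,14,-1],
    [3.2,24,12,0,0,16,-1],
    [3.6,27,12,0,0,18,-1],
    [4,30,12,0,0,20,-1],
    [4.4,33,12,0,0,22,-1],
    [4.8,36,12,0,0,23.75,-1],
    [5.1,38.5,12,0,0,23.75,-1],
    [5.22,40,12,0,0,23.75,-1],
    [5.22,40.8,12,0,0,23.75,-1],
  ],
)

```text
t: 15.25
ee_pos: [538.0, 54.1, 130.2]
orientation: [-2.09, -2.344, 0.001]
ft_force: [0.4, 0.9, -3.3]
width: 46.3
grasp_force: 30.0
```

Call:
servo_tool(
  increments=[
    [0,0.1,0,0,0,0,-1],
    [0,0.1,0,0,0,0,-1],
    [0,0.1,0,0,0,0,-1],
    [0,0.1,0,0,0,0,-1],
    [0,0.1,0,0,0,0,-1],
    [0,0.1,0,0,0,0,-1],
  ],
)

```text
t: 15.75
ee_pos: [538.6, 52.4, 130.4]
orientation: [-2.094, -2.342, 0.0]
ft_force: [0.2, -0.3, -3.5]
width: 45.9
grasp_force: 30.0
```

Run:
```python
from h import *
import pickle
o=ctrl.get_obs();print(o["ee_pos"],o["orientation"],o["ft_force"],o["moment"],o["width"])
d=snap("wrist","pics/w_g.png");pickle.dump(d,open("w_g.pkl","wb"))
```

```text
[538.5536178   52.4233548  130.39037625] [-2.09437671e+00 -2.34156454e+00  1.89865894e-04] [ 0.20438544 -0.30131405 -3.52148282] [-0.0553511   0.01246415 -0.03969522] 45.89004793832842
```

View pics/w_g.png

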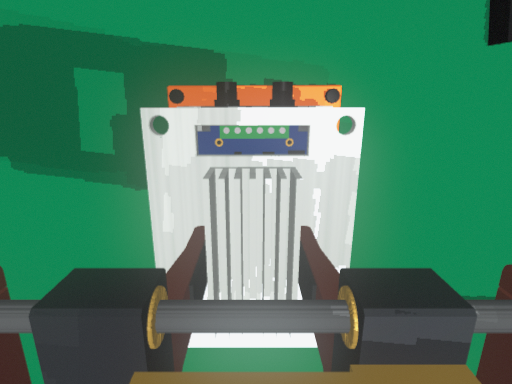

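The cover is held over the housing, with holes at (160,125) and (346,125). The board's strip is visible through the opening at (254,131). That was my tenth viewed picture, so the rest is numeric.

Run:
```python
from h import *
import pickle
d=pickle.load(open("w_g.pkl","rb")); g=cv2.cvtColor(d["image"],cv2.COLOR_RGB2GRAY)
px=[darkspot(g,p,12) for p in((346,125),(160,125))]
for z in(122.5,125.5): print(np.round(px,1).tolist(),*fit2d([(49,66),(-49,66)],ray(d,px,z)))
q=[darkspot(g,p,3) for p in((289,142),(219,142))];print(np.round(q,1).tolist(),*fit2d([(30,45),(-30,45)],ray(d,q,24.4)))
o=cv2.inRange(g,0,150)[118:160,185:320]; 
c=max(cv2.findContours(o,0,1)[0],key=cv2.contourArea)+np.array([185,118]); P=ray(d,c[:,0],125.5)[:,:2].astype(np.float32);r=cv2.minAreaRect(P);print("opening",r)
```

```text
[[345.8, 124.7], [158.8, 124.7]] [537.47453452  52.48679179] 0.10987886337980661 [[ 0.39964694  0.04409033]
 [-0.39964694 -0.04409033]]
[[345.8, 124.7], [158.8, 124.7]] [537.45188081  52.67702744] 0.10987886337980649 [[-0.47392689 -0.05228514]
 [ 0.47392689  0.05228514]]
[[289.1, 141.9], [218.9, 142.0]] [538.95003675  53.01861668] 0.11129660284300909 [[-0.21138811 -0.0236244 ]
 [ 0.21138811  0.0236244 ]]
opening ((530.720458984375, 110.56058502197266), (58.88409423828125, 15.112283706665039), 6.296431541442871)
```

Call:
servo_tool(
  increments=[
    [0.12,0.06,-1,0,0,0.1,-1],
    [0.12,0.06,-2,0,0,0.1,-1],
    [0.12,0.06,-3,0,0,0.1,-1],
    [0.12,0.06,-4,0,0,0.1,-1],
    [0.12,0.06,-4.7,0,0,0.1,-1],
    [0.12,0.06,-5,0,0,0.1,-1],
    [0.12,0.06,-5,0,0,0.1,-1],
    [0.12,0.06,-5,0,0,0.1,-1],
    [0.12,0.06,-5,0,0,0.1,-1],
    [0.12,0.06,-5,0,0,0.1,-1],
    [0.12,0.06,-5,0,0,0.1,-1],
    [0.12,0.06,-5,0,0,0.1,-1],
  ],
)

```text
t: 16.8
ee_pos: [540.1, 53.8, 80.8]
orientation: [2.091, 2.344, 0.001]
ft_force: [-0.3, -0.6, -3.7]
width: 45.9
grasp_force: 30.0
```

Run:
```python
from h import *
import pickle
o=ctrl.get_obs();print(o["ee_pos"],o["orientation"],o["ft_force"],o["width"])
c=o["ee_pos"]
d=snap("wrist","pics/w_i.png");pickle.dump(d,open("w_i.pkl","wb"));g=cv2.cvtColor(d["image"],cv2.COLOR_RGB2GRAY)
px=[darkspot(g,p,14) for p in((346,125),(160,125))];z=c[2]-10.9+6
print(np.round(px,1).tolist(),*fit2d([(49,66),(-49,66)],ray(d,px,z)))
o_=cv2.inRange(g,0,150)[118:160,185:320]; 
cc=max(cv2.findContours(o_,0,1)[0],key=cv2.contourArea)+np.array([185,118]);r=cv2.minAreaRect(ray(d,cc[:,0],z)[:,:2].astype(np.float32));print("opening",r)
th=.1135;Rm=np.array([[np.cos(th),-np.sin(th)],[np.sin(th),np.cos(th)]]);H=np.array([539.0,53.1])
bp=proj(d,[np.r_[H+Rm@a,24.4] for a in((30,45),(-30,45))]);q=[darkspot(g,p,4) for p in bp];print(bp.round(1).tolist(),np.round(q,1).tolist(),*fit2d([(30,45),(-30,45)],ray(d,q,24.4)))
tp=proj(d,[np.r_[H+Rm@a,52] for a in((49,66),(-49,66))]);print("thread pred",tp.round(1).tolist())
for x0 in(330,144): print(g[110:142:2,x0:x0+34:2])
```

```text
[540.07861863  53.825542    80.78734585] [2.09064779e+00 2.34421861e+00 9.30174947e-04] [-0.32631992 -0.57721178 -3.74828801] 45.86798341752078
[[345.5, 124.7], [157.2, 124.6]] [538.46831581  54.03454945] 0.1122990351319895 [[-0.1258934  -0.01419744]
 [ 0.1258934   0.01419744]]
opening ((532.1154174804688, 111.68853759765625), (58.575008392333984, 14.608914375305176), 6.460789680480957)
[[295.1, 152.0], [209.0, 152.1]] [[294.9, 151.6], [208.0, 151.6]] [538.52494226  53.39884687] 0.11256061646943359 [[ 0.29688418  0.03355932]
 [-0.29688418 -0.03355932]]
thread pred [[334.6, 123.7], [169.4, 123.8]]
[[247 247 247 247 247 247 247 247 247 247 247 247 247 247 247 247 247]
 [247 247 247 247 247 247 247 247 247 247 247 247 247 247 247 247 247]
 [247 247 247 247 247 247 247 247 246 247 247 247 247 247 247 247 247]
 [247 247 247 247 247 247 235 212 245 221 211 245 247 247 247 247 247]
 [247 247 247 247 247 212 192 201 246 245 211 174 245 247 247 247 247]
 [247 247 247 247 186 174 191 218 246 246 222 133 195 247 247 247 247]
 [247 247 247 244 112 165 192 217 246 246 215 157 146 246 247 247 247]
[... 1077 characters left out ...]
210 134 128 147 184 183 186 185 172 141 200 225 225 224 223]
 [219 221 210 126 134 146 184 184 184 185 170 127 146 226 226 225 222]
 [218 220 212 134 131 146 176 185 186 186 175 158 140 225 226 224 222]
 [218 220 220 167 134 146 173 184 185 184 182 171 183 225 226 225 223]
 [218 219 222 200 142 140 170 184 185 185 185 186 216 225 226 225 223]
 [219 219 222 218 197 153 150 176 184 185 186 202 226 226 227 226 223]
 [219 219 222 219 218 208 178 166 167 181 207 222 225 226 226 226 223]
 [219 219 222 219 219 220 223 223 221 221 221 223 225 225 227 225 223]
 [219 218 217 220 219 220 224 226 225 223 222 223 224 225 226 225 224]
 [220 219 222 220 218 220 222 226 225 223 222 224 225 225 227 226 223]]
```

The threads show through the holes where predicted for the housing at (539.0,53.1). The cover sits about 0.8 mm too far in +y, and the yaw agrees. A final nudge, lower slightly, then hold still.

Call:
servo_tool(
  increments=[
    [0,-0.05,-0.1,0,0,0,-1],
    [0,-0.08,-0.2,0,0,0,-1],
    [0,-0.08,-0.25,0,0,0,-1],
    [0,-0.08,-0.25,0,0,0,-1],
    [0,-0.08,-0.25,0,0,0,-1],
    [0,-0.08,-0.25,0,0,0,-1],
    [0,-0.08,-0.25,0,0,0,-1],
    [0,-0.08,-0.25,0,0,0,-1],
    [0,-0.08,-0.25,0,0,0,-1],
    [0,-0.08,-0.25,0,0,0,-1],
    [0,-0.08,-0.25,0,0,0,-1],
    [0,-0.08,-0.25,0,0,0,-1],
  ],
)

```text
t: 17.85
ee_pos: [539.8, 53.0, 77.9]
orientation: [-2.091, -2.345, 0.0]
ft_force: [-0.6, 0.6, -3.9]
width: 45.7
grasp_force: 30.0
```

Run:
```python
from h import *
o=ctrl.get_obs();print(o["ee_pos"],o["orientation"],o["ft_force"],o["width"],o["grasp_force"],abs(o["qvel"]).max())
c=o["ee_pos"];z=c[2]-10.9+6
d=snap("wrist","pics/w_j.png");g=cv2.cvtColor(d["image"],cv2.COLOR_RGB2GRAY)
px=[]
for p in((346,125),(159,125)):
    w=g[p[1]-18:p[1]+19,p[0]-15:p[0]+16]; m=(abs(w.astype(int)-int(np.median(g[p[1]-18:p[1]-12,p[0]-8:p[0]+8])))>14).astype(np.uint8)
    m=cv2.morphologyEx(m,3,np.ones((9,9))); n,l,s,ce=cv2.connectedComponentsWithStats(m); k=l[18,15] or 1+s[1:,4].argmax()
    x,y,ww,hh=s[k,:4]; px.append((p[0]-15+x+(ww-1)/2,p[1]-18+y+(hh-1)/2)); print(ww,hh)
print(px,*fit2d([(49,66),(-49,66)],ray(d,px,z)))
# independent: cover outline in scene & side
for n,(x0,x1,y0,y1) in(("scene",(190,340,150,260)),("side",(200,300,140,230))):
    d=snap(n); P=np.r_[0,0,0]
    th=.1135;Rm=np.array([[np.cos(th),-np.sin(th)],[np.sin(th),np.cos(th)]])
    g=cv2.cvtColor(d["image"],cv2.COLOR_RGB2GRAY)
    for a in((49,66),(49,-66),(-49,-66),(-49,66)):
        p=proj(d,np.r_[np.array([539,53.1])+Rm@a,z])[0]
        s=darkspot(g,p,3); print(n,a,p.round(1),s.round(1),(ray(d,s,z)[0][:2]-(np.array([539,53.1])+Rm@a)).round(1))
```

```text
[539.78955371  52.99519686  77.86575122] [-2.09095877e+00 -2.34466738e+00  6.66689572e-05] [-0.5637329   0.61960919 -3.93481225] 45.687279419040685 29.99787837266922 0.0016708108824579327
20 21
31 29
[(np.float64(345.5), np.float64(125.0)), (np.float64(159.0), np.float64(121.0))] [537.27164638  53.94894631] 0.09192258447836713 [[-0.65760143 -0.06061926]
 [ 0.65760143  0.06061926]]
scene (49, 66) [268.9 213.6] [268.1 215.2] [5.7 3.7]
scene (49, -66) [232.9 193.2] [230.2 191.2] [ -0.2 -12.9]
scene (-49, -66) [258.4 179.8] [257.3 178.4] [-2.2 -7.7]
scene (-49, 66) [294.3 197.9] [295.2 195. ] [-11.4  -8.6]
side (49, 66) [255.8 168.9] [256.3 167.2] [ 3.9 11.9]
side (49, -66) [267.4 187.9] [269.1 187.2] [6.8 3.6]
side (-49, -66) [239.5 192.2] [237.7 194.1] [ -7.5 -10.5]
side (-49, 66) [229.9 172.4] [227.6 171. ] [-6.7 11.3]
```

The arm is still and the grip is firm at 30 N. The cover is within about 0.5 mm of the housing axis by the wrist view, about 15 mm above the rim. The left-hole and outside-view segmentations in this last check failed, so I disregard them; the earlier wrist measurement still holds because the grip is rigid. Handing in.

```bash
python3 -c "
from workcell import ctrl
print(ctrl.close_job())"
```

```text
the job is handed in; nothing more can be done
None
```

I handed the job in with the board seated on the standoffs and released, and the cover held still about 15 mm above the rim, its holes over the threads to about 0.5 mm by the wrist camera; the final side-camera check failed, and the hand-in returned no verdict.

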